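Peel the top liner tray off its stack and present it

ROBOT

A 7-joint arm with a two-finger parallel gripper is mounted at the origin on a cart in front of the work surface, level with it; the furniture and walls round the work are solid. World frame = base frame: x ahead of the robot, y to its left, z up, the work surface at z = 0. Lengths are in m, angles in rad, forces in N, time in s.
With the tool pointing down it reaches from about 0.425 to 0.95 m from the base axis. Payload 16.7 kg.
Tool frame: the origin (TCP) lies at the centre of the arm's flange, where the gripper is bolted on; the fingertips stand 199 mm ahead of it and the grasp point (between the pads) lies ahead of it (env.grip_point_offset is the z of the grasp point in the tool frame, in m); z points along the fingers, y is the line along which they close (so a half turn about z gives the same grasp; the last joint's range is limited). The gripper opens to 94 mm and grips with 3 to 60 N. Pads are 16 mm wide; open, the fingers measure 119 mm over their backs; the gripper's body (75 mm by 177 mm) begins 78 mm behind the grasp point.
Start: joints at [-1.296, 0.426, 0.074, 1.606, -0.034, 1.111, -0.067], TCP at [0.278, 0.615, 0.405] pointing down, gripper open.
Joint ranges: [-2.85, 2.85], [-0.5, 2.14], [-1.23, 1.37], [0.21, 2.46], [-1.02, 4.16], [0.16, 2.05], [-2.73, 2.73]. Speed limits (rad/s): [1.89, 1.89, 2.39, 2.39, 3.01, 3.01, 3.01].

INTERFACE

Orientations are given as a unit quaternion [w, x, y, z].
In Python, from workcell import env, eyes gives the robot as it stands (env), with the cameras (eyes).
- The arm moves only by the tool jog_arm, called after "Call:" by a JSON object that holds its "op" and its "data". Schema: {"type":"object","properties":{"ticks":{"type":"array","items":{"type":"array","items":{"type":"array","items":{"type":"number"},"minItems":5,"maxItems":5},"minItems":1,"maxItems":12},"minItems":1,"maxItems":1},"grip_n":{"type":"number"},"only":{"type":"string"},"quiet":{"type":"boolean"},"lines":{"type":"string"}},"required":["ticks"],"additionalProperties":false}. ticks is a list that holds a single list of rows (three levels of brackets), with 1 to 12 rows, each of 5 numbers: dx, dy, dz in parts of the range, where 1.0 means 50 cm, then a turn about the tool's z in parts of the range, where 1.0 means 2 pi rad, then the opening from 0.0 (shut) to 1.0 (fully open); each row shifts and turns the commanded pose from where the row before left it, along the tool's axes as they then stand; what a row does not reach is not made up. A row lasts 1/12 s, in which the tool goes at most 0.0417 m and 0.125 rad, less where a joint would pass 70% of its speed; a pose out of reach is approached as far as the arm can. The fingers move at their own pace and stop on an object; grip_n is the grip in N (left out, the last holds). Time passes only in rows, so rows that do not move let the fingers close. The tool returns the time, the measured TCP pose, the force, the opening and the grip force at its end. only (a regular expression) keeps the lines of the reply that match it, lines (a string "A,B") keeps lines A to B, and quiet returns only ok. Shift and turn numbers lie between -1 and 1, and a call with a number outside is refused. Input that does not fit is refused with a message, and nothing moves.
- env.read_state(): the state, without advancing time (a new reading comes with each control period).
- eyes.snapshot(name): name is "scene" or "top" or "wrist"; returns (picture, depth): 480x640x3 uint8, red, green, blue; 480x640 float32, m along the optical axis (not along the pixel's ray), 0 where there is no reading.
- eyes.camera_model(name): a dict with "fx", "fy", "cx", "cy" (pixels), "D" ([k1, k2, p1, p2, k3] as OpenCV has them; the pictures are not rectified), "R" (3x3) and "t" (3): a world point X has camera coordinates R X + t. Camera axes: x right, y down, z forward; pixel columns grow to the right and rows downward; lengths in m; the calibration is good to about 2 mm. A picture is of the moment at which its call begins: read the wrist's pose just before it. camera_model takes no time and is no camera call; for the wrist camera it gives the pose at the moment of the call.
- env.close_job(): hands the job in; it is judged then, once.
The state is a dict: "t": time; "qpos": joint angles; "qd": joint speeds; "effort": joint torques, N m; "position": TCP position; "orientation": TCP orientation; "contact_force": force on the tool from outside, world axes, zero at the start; "wrist_torque": the same for the moment, N m; "grip_width": opening from 0.0 (shut) to 1.0 (fully open); "grasp_force": force on a finger pad.
Only numpy, scipy, OpenCV 4.12 (cv2) and the standard library are available. Lean on these libraries where they do the work, as an engineer would, in place of code of your own. Each camera call takes 0.05 s, during which the arm holds its last target. There are 200 camera calls.

TASK

Slide the stack's retaining bolt all the way back off the tray. Then take the white top tray by the upright ear at its corner and peel it off the stack: raise that corner first while the opposite corner is still seated, so that the catches let go in turn and the heavy carrier underneath stays in its stand. Carry the tray over to the empty steel drip pan and finish holding it still and level a hand's breadth or two above the middle of the pan; do not put it down or let go, and leave the dropper bottle, the timer and the dish alone.

Things in the scene. Friction and masses are not known exactly. Their poses are not given: they have to be found in the camera images.
- stand: Fixed grey base plate 190 (x) x 260 (y) x 8 mm; origin on the worktop under the stack's middle (plate spans y -95 to +165 mm). Axes as stack and tray. Bolt guide block at x = 28 to 62, y = 90 to 154 mm, top 56 mm up. Corner stops 9 mm high keep the carrier from sliding.
- stack: Loose heavy lower part: aluminium carrier 140x140x36 mm with a liner in it, 0.9 kg. Origin: underside centre, 8 mm above the worktop. Mid-side sprung ball catches (housings to 94 mm from the centre, 48 mm up) bear on the tray's rim; each yields at about 3 N after 3 to 5 mm. A straight lift may take the carrier along; tilting about the corner across from the ear frees all by about 0.1 rad.
- tray: Loose white formed liner tray on the stack: rim 140 x 140 x 3 mm, well 112 mm square reaching 13.5 mm below the rim, nested loosely in the carrier; 0.12 kg. Origin: centre of the rim's underside (36 mm above the stack's origin when seated), x and y along its sides, z up. An upright gripping ear stands on its (-x, -y) corner.
- tray_lug (a point): Point in the tray's ear, at (-53, -53, +22) mm in the tray frame, axes as the tray's. The ear is an upright plate 9 mm thick along the tray's diagonal (1, 1), 36 mm wide across it, its top 35 mm above the tray's origin: grip it from above, fingers closing along the diagonal, one inside the tray and one outside.
- tray_far (a point): Corner of the tray's rim diagonally across from the ear, at (+67, +67, 0) mm in the tray frame: the tray tips about this corner while it is peeled.
- bolt (a joint): Retaining bolt, a flat steel bar 20 mm wide and 6 mm thick with a black knob, which slides in the stand's guide. Value in m: 0 home, its end 12 mm over the tray's rim; 0.045 fully back; it moves along the stand's +y, away from the tray, with about 1.5 N of friction, and stays where it is left. Clear of the tray above 0.015.
- bolt_grip (a point): Middle of the bolt's upright round knob, 16 mm in diameter, from 16 mm below to 11 mm above this point. In the stand frame it lies at (+45, 125 mm + joint value, 71.5 mm). Axes as the stand's.
- pan: Empty open steel drip pan, fixed, 180 x 180 x 22 mm, walls 3 mm. Origin: centre of its underside, on the worktop.
- dropper: Bystander: small brown dropper bottle, 33 mm across, 98 mm tall, standing; origin at its underside.
- bench_timer: Bystander: white bench timer, 66 x 62 x 18 mm, lying flat; origin at its underside.
- dish: Bystander: round clear dish, 63 mm across, 15 mm high; origin at its underside.

How it is judged:
By the outcome, as a careful person would: the job done as asked, in the order asked, and still so for the second after the job is handed in, while the arm keeps its last pose, push and grip.
It also fails if it takes over 58 s, if anything falls off the work surface, if the arm or the gripper's body presses on something with over 40 N, if the wrist force passes 120 N, or if a joint passes its speed limit or range.

## Working session

There is one attempt and no reset: what is moved stays moved. The work goes in short steps, Python scripts to look and compute and a tool call to move; the robot and the scene stay as the last step left them, time stands still between calls to the robot, and variables do not carry over. Pictures are saved under pics/ and viewed, at most 13 in all, crops included, and the job is handed in when it is done.

```bash
ls; mkdir -p pics
```

Run:
```python
from workcell import env, eyes
import cv2,numpy as np
print(env.read_state(), env.grip_point_offset)
for n in("scene","top"):
    p,d=eyes.snapshot(n); cv2.imwrite(f"pics/{n}0.png",p[:,:,::-1]); np.savez(f"pics/{n}0.npz",p=p,d=d)
    m=eyes.camera_model(n); print(n,m)
```

```text
pics
workcell.py
{'t': 0.0, 'qpos': array([-1.29647113,  0.42675761,  0.07380536,  1.60656381, -0.03410841,
        1.11076998, -0.06708544]), 'qd': array([ 8.72026358e-04, -9.26796209e-04,  9.03952064e-05, -2.84066248e-04,
        1.33617923e-03, -2.93032407e-04, -4.65428417e-04]), 'effort': array([-2.10241051e-03, -9.35810280e+01,  3.66647691e+00, -4.54185891e+01,
       -4.87241603e-02,  2.02998170e-02,  1.15306475e-04]), 'position': array([0.27751192, 0.61513725, 0.40397606]), 'orientation': array([-9.74026016e-05,  2.10319339e-01,  9.77632544e-01, -6.12756084e-04]), 'contact_force': array([ 0.15971135, -0.73175071, -0.71269302]), 'wrist_torque': array([-0.01946263, -0.05062331,  0.03544728]), 'grasp_force': 0.0, 'grip_width': 1.001486365421484} 0.1804
scene {'fx': 574.5633695150026, 'fy': 574.5633695150026, 'cx': 322.78283692298646, 'cy': 243.93667508250326, 'D': array([-0.15898541,  0.        ,  0.        ,  0.        ,  0.        ]), 'R': array([[ 0.90541704, -0.42450122, -0.00432444],
       [-0.30747407, -0.64871854, -0.69614937],
       [ 0.29271091,  0.63163515, -0.71788394]]), 't': array([-0.52146771,  0.27404601,  1.17293582])}
top {'fx': 484.9801897055673, 'fy': 484.9801897055673, 'cx': 321.9973013887502, 'cy': 238.90361749557184, 'D': array([-0.09312246,  0.        ,  0.        ,  0.        ,  0.        ]), 'R': array([[ 6.08682323e-04, -9.99759432e-01,  2.19250243e-02],
       [-9.97297767e-01, -2.21756750e-03, -7.34319142e-02],
       [ 7.34628691e-02, -2.18210811e-02, -9.97059199e-01]]), 't': array([0.03847   , 0.61694639, 1.21155579])}
```

View pics/top0.png

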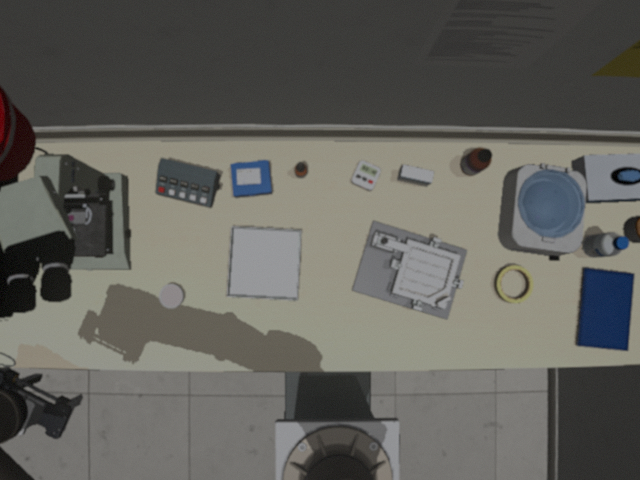

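View pics/scene0.png

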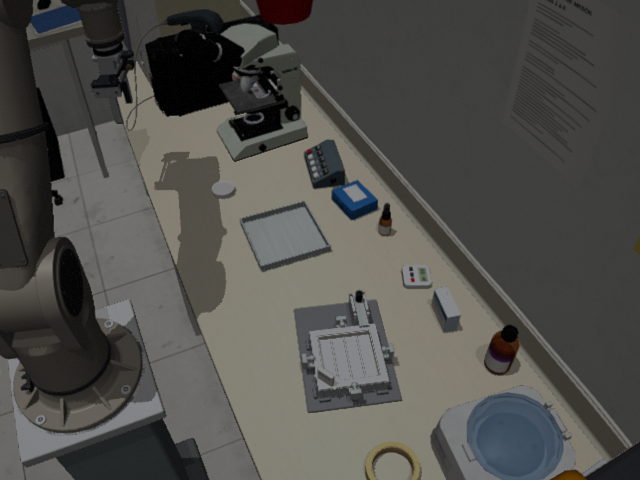

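The top view shows the stand (centre ≈(410,270)), knob ≈(380,240), ear ≈(440,298), and pan ≈(265,262). The scene view shows the knob at (360,296) and the ear at (325,378).

Create h.py:
```python
import cv2,numpy as np
from workcell import env, eyes
def ray(m,uv,z):
    K=np.array([[m['fx'],0,m['cx']],[0,m['fy'],m['cy']],[0,0,1]])
    n=cv2.undistortPoints(np.array(uv,float).reshape(-1,1,2),K,m['D']).reshape(-1,2)
    z=np.broadcast_to(z,len(n))
    R,t=m['R'],m['t']; c=-R.T@t; d=np.c_[n,np.ones(len(n))]@R
    return c+d*((z-c[2])/d[:,2])[:,None]
def proj(m,X):
    K=np.array([[m['fx'],0,m['cx']],[0,m['fy'],m['cy']],[0,0,1]])
    return cv2.projectPoints(np.array(X,float).reshape(-1,1,3),cv2.Rodrigues(m['R'])[0],m['t'],K,m['D'])[0].reshape(-1,2)
def rect(m,mask,z):
    c=max(cv2.findContours(mask.astype(np.uint8),0,cv2.CHAIN_APPROX_NONE)[0],key=cv2.contourArea).reshape(-1,2)
    P=ray(m,c,z)[:,:2]
    return cv2.minAreaRect((P*1000).astype(np.float32)),c
```

Run:
```python
from h import *
f=np.load('pics/top0.npz');p=f['p'].astype(int);d=f['d'];m=eyes.camera_model('top')
for u,v in[(360,280),(425,272),(265,262),(330,240),(380,240),(440,298)]: print(u,v,p[v,u],d[v,u])
hsv=cv2.cvtColor(f['p'],cv2.COLOR_RGB2HSV)
sat=hsv[...,1].astype(int)
box=np.zeros((480,640),bool);box[210:330,340:480]=1
a=box&(sat<25); a=cv2.morphologyEx(a.astype(np.uint8),cv2.MORPH_CLOSE,np.ones((5,5)))
r,c=rect(m,a,0.008);print('stand',r,c.min(0),c.max(0))
w=box&(sat<25)&(p.min(2)>170);w=cv2.morphologyEx(w.astype(np.uint8),cv2.MORPH_CLOSE,np.ones((7,7)))
r,c=rect(m,w,0.047);print('tray',r,c.min(0),c.max(0))
box[:]=0;box[215:310,215:315]=1
b=box&(sat<25);b=cv2.morphologyEx(b.astype(np.uint8),cv2.MORPH_CLOSE,np.ones((5,5)))
r,c=rect(m,b,0.022);print('pan',r,c.min(0),c.max(0))
k=f['p'][225:260,365:400]
def big(img,n):cv2.imwrite(n,cv2.resize(img[:,:,::-1],None,fx=5,fy=5,interpolation=cv2.INTER_CUBIC))
big(f['p'][215:325,345:475],'pics/crop1.png')
g=np.load('pics/scene0.npz')
big(g['p'][280:400,290:405],'pics/crop2.png')
```

```text
360 280 [118 120 120] 1.2421646
425 272 [148 148 150] 1.2247283
265 262 [151 152 154] 1.2457916
330 240 [151 149 134] 1.254462
380 240 [108 112 111] 1.1976935
440 298 [86 85 80] 1.2022599
stand ((535.75634765625, -194.7026824951172), (277.5867004394531, 209.00498962402344), 72.22463989257812) [352 220] [467 319]Traceback (most recent call last):
  File "<stdin>", line 10, in <module>
  File "h.py", line 13, in rect
    c=max(cv2.findContours(mask.astype(np.uint8),0,cv2.CHAIN_APPROX_NONE)[0],key=cv2.contourArea).reshape(-1,2)
      ~~~^^^^^^^^^^^^^^^^^^^^^^^^^^^^^^^^^^^^^^^^^^^^^^^^^^^^^^^^^^^^^^^^^^^^^^^^^^^^^^^^^^^^^^^^
ValueError: max() iterable argument is empty
```

Create m.py:
```python
from h import *
def hmap(d,m):
    vv,uu=np.mgrid[0:480,0:640]; uv=np.c_[uu.ravel(),vv.ravel()].astype(float)
    K=np.array([[m['fx'],0,m['cx']],[0,m['fy'],m['cy']],[0,0,1]])
    n=cv2.undistortPoints(uv.reshape(-1,1,2),K,m['D']).reshape(-1,2)
    X=np.c_[n,np.ones(len(n))]*d.ravel()[:,None]
    return ((X-m['t'])@m['R']).reshape(480,640,3)
```

Run:
```python
from m import *
f=np.load('pics/top0.npz');p=f['p'].astype(int);d=f['d'];m=eyes.camera_model('top')
H=hmap(d,m);z=H[...,2]
print('table',z[240:300,310:345].mean(),z[240:300,310:345].std())
box=np.zeros((480,640),bool);box[215:325,345:475]=1
sat=cv2.cvtColor(f['p'],cv2.COLOR_RGB2HSV)[...,1].astype(int)
print(sat[262,300:480:6],[tuple(p[262,u]) for u in range(345,475,12)])
for lo in(0.005,0.03):
    a=box&(z>lo); a=cv2.morphologyEx(a.astype(np.uint8),cv2.MORPH_OPEN,np.ones((3,3)))
    print(lo,rect(m,a,0.008 if lo<.01 else .047)[0])
bp=np.zeros_like(box);bp[215:310,215:315]=1
for lo in(0.006,0.012):
    a=bp&(z>lo);a=cv2.morphologyEx(a.astype(np.uint8),cv2.MORPH_CLOSE,np.ones((5,5)))
    print('pan',rect(m,a,0.022)[0])
def big(img,n):cv2.imwrite(n,cv2.resize(img,None,fx=5,fy=5,interpolation=cv2.INTER_CUBIC))
big(f['p'][215:325,345:475,::-1],'pics/crop1.png')
for u,v in [(380,240)]:
    print((z[225:260,365:400:3]*1000).astype(int)[::3])
```

```text
table 0.004043206816472718 0.07724128999211936
[23 30 29 30 27 29 32 29 33 29 19  4  4  4  7  4  8  7  5  3  2  4  5  8
  5  4  5  2 29 32] [(np.int64(150), np.int64(147), np.int64(134)), (np.int64(152), np.int64(148), np.int64(133)), (np.int64(115), np.int64(116), np.int64(117)), (np.int64(113), np.int64(114), np.int64(116)), (np.int64(146), np.int64(146), np.int64(149)), (np.int64(147), np.int64(148), np.int64(149)), (np.int64(148), np.int64(148), np.int64(151)), (np.int64(146), np.int64(147), np.int64(149)), (np.int64(153), np.int64(153), np.int64(155)), (np.int64(134), np.int64(134), np.int64(134)), (np.int64(147), np.int64(144), np.int64(130))]
0.005 ((539.81787109375, -194.30758666992188), (271.4681091308594, 195.47879028320312), 74.31429290771484)
0.03 ((531.5947265625, -195.37777709960938), (237.65560913085938, 185.849853515625), 85.25447845458984)
pan ((560.3888549804688, 188.2403564453125), (198.0807647705078, 199.9449920654297), 83.84721374511719)
pan ((560.98193359375, 187.4619140625), (201.95504760742188, 194.65542602539062), 86.20008850097656)
[[ 0 -4  6  9  7  7  3  0  7  0  1  1]
 [-2 -3  7 10  9  6  8  7  2  7  8  0]
 [-4  2  8  5  9  3  7  9 10  9  6  3]
 [ 0  5  6 48 56 54 55  8  6  9  9  8]
 [ 0  4  6 48 47 59 81 51 55 58  5  7]
 [ 0  8 26 46 55 61 81 76 54 54 53 56]
 [ 8  8 42 52 55 52 74 56 57 54 54 52]
 [ 4  5  7 30 54 56 53 47 55 53 53 54]
 [ 8  6  5  4  2  6 28 46 54 60 51 56]
 [ 8  6  8 11  8 10  8  7  8 23  8  8]
 [ 6  6  5  7  8  7  9  4  7  8  8  5]
 [ 8  5  4  1  2  5  8  8  6  7  8  8]]
```

View pics/crop1.png

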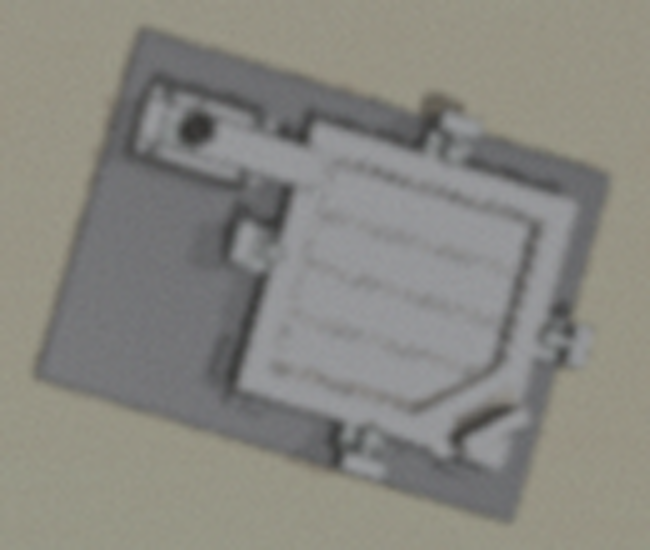

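Crop shows plate corners (140,28),(40,376),(515,520),(608,175), knob top (195,127), tray corners (312,122),(240,392),(577,195). Fitting a rigid pose from these; the pan from its mask.

Add to m.py:
```python
def fit(A,B):
    A=np.array(A,float);B=np.array(B,float);a=A-A.mean(0);b=B-B.mean(0)
    th=np.arctan2((a[:,0]*b[:,1]-a[:,1]*b[:,0]).sum(),(a*b).sum())
    R=np.array([[np.cos(th),-np.sin(th)],[np.sin(th),np.cos(th)]]);o=B.mean(0)-R@A.mean(0)
    return th,o,np.linalg.norm(A@R.T+o-B,axis=1)
```

Run:
```python
from m import *
np.set_printoptions(precision=4,suppress=True)
f=np.load('pics/top0.npz');p=f['p'].astype(int);m=eyes.camera_model('top')
L=[((140,28),.008,(95,165)),((40,376),.008,(-95,165)),((515,520),.008,(-95,-95)),((608,175),.008,(95,-95)),((312,122),.047,(70,70)),((240,392),.047,(-70,70)),((577,195),.047,(70,-70)),((195,127),.0825,(45,125))]
uv=(np.array([l[0] for l in L])+.5)/5-.5+[345,215]
W=ray(m,uv,np.array([l[1] for l in L]))[:,:2];S=np.array([l[2] for l in L])/1000
th,o,r=fit(S,W);print('stand',th,o,r)
print('plate only',fit(S[:4],W[:4]));print('tray',fit(S[4:7],W[4:7]))
c,s=np.cos(th),np.sin(th);R=np.array([[c,-s],[s,c]])
for n,q in(('knob',(.045,.125)),('lug',(-.053,-.053)),('far',(.067,.067))): print(n,R@q+o)
# pan: gray vs. beige
q=f['p'].astype(int);yl=(q[...,0]-q[...,2])
b=np.zeros((480,640),np.uint8);b[215:310,215:315]=(yl[215:310,215:315]<8);b=cv2.morphologyEx(b,cv2.MORPH_CLOSE,np.ones((5,5)));b=cv2.morphologyEx(b,cv2.MORPH_OPEN,np.ones((9,9)))
print('pan',rect(m,b,.015)[0])
cs=np.array([(232,226.),(301,228),(228,297),(299,299)]);print(ray(m,cs,.022).mean(0))
s=env.read_state();print(s['position'])
from scipy.spatial.transform import Rotation as Ro
print(Ro.from_quat(s['orientation'][[1,2,3,0]]).as_matrix())
mw=eyes.camera_model('wrist');T=Ro.from_quat(s['orientation'][[1,2,3,0]]).as_matrix()
print('wristcam in tool',T.T@(-mw['R'].T@mw['t']-s['position']),(mw['R']@T))
```

```text
stand -0.2871539512507735 [ 0.5296 -0.2212] [0.0023 0.0041 0.0009 0.0036 0.0013 0.0025 0.0018 0.0054]
plate only (np.float64(-0.2934494473404595), array([ 0.5293, -0.222 ]), array([0.0012, 0.0032, 0.0017, 0.0037]))
tray (np.float64(-0.2681771306683074), array([ 0.5295, -0.2222]), array([0.0003, 0.0003, 0.0003]))
knob [ 0.6082 -0.114 ]
lug [ 0.4638 -0.257 ]
far [ 0.6128 -0.1759]
pan ((556.0970458984375, 187.17140197753906), (182.08648681640625, 182.1177978515625), 87.1436538696289)
[0.557  0.1838 0.022 ]
[0.2775 0.6151 0.4041]
[[-0.9115  0.4113 -0.0004]
 [ 0.4113  0.9115 -0.0011]
 [-0.0001 -0.0011 -1.    ]]
wristcam in tool [ 0.0756 -0.0008  0.0183] [[ 0.0008  1.      0.0004]
 [-0.9646  0.0009 -0.2636]
 [-0.2636 -0.0002  0.9646]]
```

Careful with the scale: shifts go in shares of 50 cm and turns go in shares of 2 pi rad. That gives: -0.025 m / 0.5 = -0.05, -0.022 m / 0.5 = -0.044.

Call:
{"op": "jog_arm", "data": {"ticks": [[[-0.05, -0.044, 0, 0, 1], [-0.05, -0.044, 0, 0, 1], [-0.05, -0.044, 0, 0, 1], [-0.05, -0.044, 0, 0, 1], [-0.05, -0.044, 0, 0, 1], [-0.05, -0.044, 0, 0, 1], [-0.05, -0.044, 0, 0, 1], [-0.05, -0.044, 0, 0, 1], [-0.05, -0.044, 0, 0, 1], [-0.05, -0.044, 0, 0, 1], [-0.05, -0.044, 0, 0, 1], [-0.05, -0.044, 0, 0, 1]]]}}

```text
t: 1.1
position: [0.4427, 0.2496, 0.4046]
orientation: [-0.0, 0.21, 0.978, -0.0]
contact_force: [0.7, 0.1, 0.5]
grip_width: 0.998
grasp_force: 0.0
```

Call:
{"op": "jog_arm", "data": {"ticks": [[[-0.05, -0.044, 0, 0, 1], [-0.05, -0.044, 0, 0, 1], [-0.05, -0.044, 0, 0, 1], [-0.05, -0.044, 0, 0, 1], [-0.05, -0.044, 0, 0, 1], [-0.05, -0.044, 0, 0, 1], [-0.05, -0.044, 0, 0, 1], [-0.05, -0.044, 0, 0, 1], [-0.05, -0.044, 0, 0, 1], [-0.05, -0.044, 0, 0, 1], [-0.05, -0.044, 0, -0.0111, 1], [-0.05, -0.044, 0, -0.0111, 1]]]}}

```text
t: 2.1
position: [0.6096, -0.1134, 0.4044]
orientation: [-0.0, 0.14, 0.99, -0.0]
contact_force: [0.7, 0.8, 0.2]
grip_width: 0.999
grasp_force: 0.0
```

Call:
{"op": "jog_arm", "data": {"ticks": [[[0, 0, 0, 0, 1], [0, 0, 0, 0, 1]]]}}

```text
t: 2.27
position: [0.6095, -0.1137, 0.4041]
orientation: [-0.0, 0.143, 0.99, -0.0]
contact_force: [-1.6, 0.3, 0.1]
grip_width: 1.002
grasp_force: 0.0
```

Run:
```python
from m import *
s=env.read_state();mw=eyes.camera_model('wrist')
p,d=eyes.snapshot('wrist');cv2.imwrite('pics/w1.png',p[:,:,::-1]);np.savez('pics/w1.npz',p=p,d=d,**mw);print(s['position'],s['orientation'],s['qpos'])
```

```text
[ 0.60951424 -0.11370912  0.40408035] [-4.31656634e-04  1.43003835e-01  9.89721933e-01 -4.60505731e-04] [-0.26809813  0.35930758  0.44848411  1.75475298 -0.17384465  1.06777952
  1.52353143]
```

View pics/w1.png

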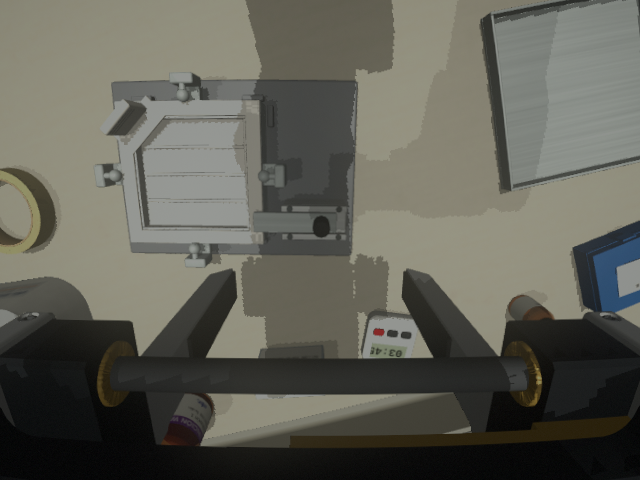

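The wrist view shows knob top (321,218), plate corners (113,82),(357,82),(353,255),(131,255), tray corners (265,98),(263,243),(136,243), ear (118,117), timer (390,335).

Run:
```python
from m import *
np.set_printoptions(precision=4,suppress=True)
f=np.load('pics/w1.npz');m={k:f[k] for k in f};g=cv2.cvtColor(f['p'],cv2.COLOR_RGB2GRAY)
L=[((113,82),.008,(-95,-95)),((357,82),.008,(-95,165)),((353,255),.008,(95,165)),((131,255),.008,(95,-95)),((265,98),.047,(-70,70)),((263,243),.047,(70,70)),((136,243),.047,(70,-70))]
uv=np.array([l[0] for l in L],float)
W=ray(m,uv,np.array([l[1] for l in L]))[:,:2];S=np.array([l[2] for l in L])/1000
for sl in(slice(0,7),slice(0,4),slice(4,7)):
    th,o,r=fit(S[sl],W[sl]);print(th,o,r)
th,o,r=fit(S,W);c,s=np.cos(th),np.sin(th);R=np.array([[c,-s],[s,c]])
k=np.zeros_like(g);k[200:245,300:340]=g[200:245,300:340]<45
c=max(cv2.findContours(k,0,1)[0],key=cv2.contourArea).reshape(-1,2);print(c.min(0),c.max(0))
print('knob top edge',ray(m,[[ (c.min(0)[0]+c.max(0)[0])/2,c.min(0)[1]+9]],.0825),'expect',R@[.045,.125]+o)
e=lambda x,y,z:np.r_[R@[x,y]+o,z]
print('proj knob top/bot',proj(m,[e(.045,.125,.0825),e(.045,.125,.0555)]))
d=np.array([1,-1])/2**.5*.018;n=np.array([1,1])/2**.5*.0045;q=np.array([-.053,-.053])
print('proj ear top',proj(m,[e(*(q+a*d+b*n),.079) for a,b in((1,1),(1,-1),(-1,-1),(-1,1))]), 'lug',R@q+o)
```

```text
-0.295675727551255 [ 0.5295 -0.2212] [0.0012 0.003  0.0013 0.0029 0.0039 0.0028 0.003 ]
-0.29502784998727255 [ 0.5299 -0.2224] [0.0022 0.0018 0.0019 0.0017]
-0.3004375449391712 [ 0.5289 -0.2196] [0.0021 0.0037 0.0026]
[313 216] [329 236]
knob top edge [[ 0.6056 -0.112   0.0825]] expect [ 0.609  -0.1148]
proj knob top/bot [[319.0939 229.3344]
 [319.1265 222.7233]]
proj ear top [[108.2536 136.6456]
 [100.5852 129.3734]
 [124.9371  98.4749]
 [132.7286 106.0051]] lug [ 0.4633 -0.2565]
```

In the tool's units: 0.024 m / 0.5 = 0.048, -0.001 m / 0.5 = -0.002.

Call:
{"op": "jog_arm", "data": {"ticks": [[[0.002, -0.002, 0.048, 0, 1], [0, 0, 0.048, 0, 1], [0, 0, 0.048, 0, 1], [0, 0, 0.048, 0, 1], [0, 0, 0.048, 0, 1], [0, 0, 0.048, 0, 1], [0, 0, 0, 0, 1], [0, 0, 0, 0, 0.1], [0, 0, 0, 0, 0.1], [0, 0, 0, 0, 0.1], [0, 0, 0, 0, 0.1], [0, 0, 0, 0, 0.1]]], "grip_n": 15}}

```text
t: 3.32
position: [0.6085, -0.1124, 0.2618]
orientation: [0.001, 0.141, 0.99, 0.0]
contact_force: [0.2, -0.1, 0.9]
grip_width: 0.682
grasp_force: 0.0
```

Call:
{"op": "jog_arm", "data": {"ticks": [[[0, 0, 0, 0, 0.1], [0, 0, 0, 0, 0.1], [0, 0, 0, 0, 0.1], [0, 0, 0, 0, 0.1]]]}}

```text
t: 3.65
position: [0.6082, -0.1125, 0.2607]
orientation: [0.0, 0.141, 0.99, -0.0]
contact_force: [-0.3, -0.1, -1.5]
grip_width: 0.397
grasp_force: 0.0
```

Call:
{"op": "jog_arm", "data": {"ticks": [[[0, 0, 0, 0, 0.1], [0, 0, 0, 0, 0.1], [0, 0, 0, 0, 0.1], [0, 0, 0, 0, 0.1], [0, 0, 0, 0, 0.1], [0, 0, 0, 0, 0.1]]]}}

```text
t: 4.15
position: [0.6082, -0.1125, 0.2606]
orientation: [-0.0, 0.141, 0.99, -0.0]
contact_force: [0.9, -0.0, -0.7]
grip_width: 0.164
grasp_force: 15.0
```

In the tool's units: 0.006 m / 0.5 = 0.012, 0.003 m / 0.5 = 0.006.

Call:
{"op": "jog_arm", "data": {"ticks": [[[0, 0.012, 0, 0, 0.1], [0, 0.012, 0, 0, 0.1], [0, 0.012, 0, 0, 0.1], [0, 0.012, 0, 0, 0.1], [0, 0.012, 0, 0, 0.1], [0, 0.012, 0, 0, 0.1], [0, 0.012, 0, 0, 0.1], [0, 0.006, 0, 0, 0.1], [0, 0, 0, 0, 0.1], [0, 0, 0, 0, 0.1]]]}}

```text
t: 4.98
position: [0.6205, -0.0716, 0.2606]
orientation: [0.0, 0.142, 0.99, -0.002]
contact_force: [1.1, -17.8, -4.1]
grip_width: 0.166
grasp_force: 15.0
```

Call:
{"op": "jog_arm", "data": {"ticks": [[[0, 0.002, 0, 0, 0.1], [0, 0.002, 0, 0, 0.1], [0, 0, 0, 0, 0.1], [0, 0, 0, 0, 0.1]]]}}

```text
t: 5.32
position: [0.6206, -0.0711, 0.2605]
orientation: [-0.0, 0.143, 0.99, -0.003]
contact_force: [-1.5, -24.2, -3.7]
grip_width: 0.163
grasp_force: 15.0
```

In the tool's units: -0.02 m / 0.5 = -0.04, -0.015 m / 0.5 = -0.03, 0.113 rad / 6.2832 = 0.018.

Call:
{"op": "jog_arm", "data": {"ticks": [[[0, 0, 0, 0, 0.5], [0, 0, 0, 0, 0.5], [0, 0, 0, 0, 0.5], [0, 0, 0, 0, 0.5], [0, 0, -0.02, 0, 0.5], [0, 0, -0.03, 0.018, 0.5], [0, 0, -0.04, 0.018, 0.5], [0, 0, -0.04, 0.018, 0.5], [0, 0, -0.04, 0.018, 0.5], [0, 0, -0.04, 0.018, 0.5], [0, 0, 0, 0.018, 0.5], [0, 0, 0, 0.0181, 0.5]]]}}

```text
t: 6.32
position: [0.6216, -0.067, 0.3679]
orientation: [0.001, 0.514, 0.857, 0.001]
contact_force: [0.3, 0.5, -1.2]
grip_width: 0.501
grasp_force: 0.0
```

Call:
{"op": "jog_arm", "data": {"ticks": [[[-0.022, -0.056, 0, 0, 0.5], [-0.022, -0.056, 0, 0, 0.5], [-0.022, -0.056, 0, 0, 0.5], [-0.022, -0.056, 0, 0, 0.5], [-0.022, -0.056, 0, 0, 0.5], [-0.022, -0.056, 0, 0, 0.5], [-0.022, -0.056, 0, 0, 0.5], [-0.024, -0.06, 0, 0, 0.5], [0, 0, 0, 0, 0.5], [0, 0, 0, 0, 0.5]]]}}

```text
t: 7.15
position: [0.4638, -0.254, 0.3666]
orientation: [0.0, 0.514, 0.858, 0.001]
contact_force: [0.4, 1.4, 0.6]
grip_width: 0.499
grasp_force: 0.0
```

Run:
```python
from m import *
s=env.read_state();mw=eyes.camera_model('wrist')
p,d=eyes.snapshot('wrist');cv2.imwrite('pics/w2.png',p[:,:,::-1]);np.savez('pics/w2.npz',p=p,d=d,**mw);print(s['position'],s['orientation'],s['qpos'])
R=cv2.Rodrigues(np.array([0,0,-.295]))[0];o=np.array([.5297,-.2215,0])
q=np.array([-.053,-.053]);d=np.array([1,-1])/2**.5*.018;n=np.array([1,1])/2**.5*.0045
print(proj(mw,[R@np.r_[q+a*d+b*n,.079]+o for a,b in((1,1),(1,-1),(-1,-1),(-1,1))]))
```

```text
[ 0.46380145 -0.25402624  0.36656418] [2.95413168e-04 5.13572295e-01 8.58046113e-01 5.27469309e-04] [-0.23071413  0.27797625  0.72922134  2.00426672 -0.22970576  0.9397242
  1.10819331]
[[322.119579   262.48812443]
 [311.28437133 262.46558592]
 [311.13243294 220.09597638]
 [322.34345439 220.12061606]]
```

View pics/w2.png

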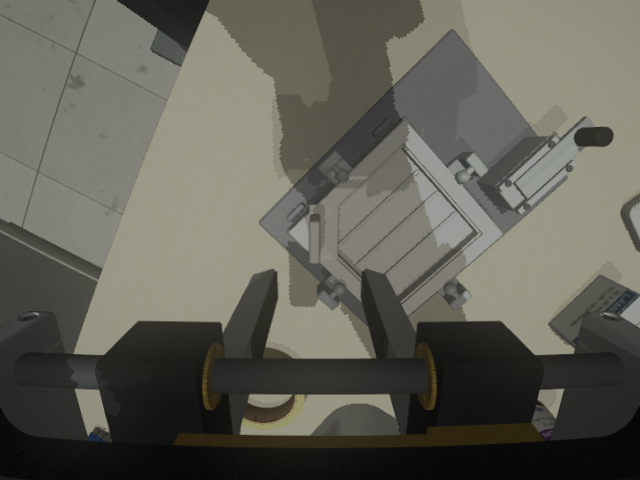

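Bolt bar is clear of the tray (knob at (595,136)); the ear (310–321, 212–263) matches the prediction. Descend and grip lightly.

In the tool's units: 0.02 m / 0.5 = 0.04, -0.0015 m / 0.5 = -0.003.

Call:
{"op": "jog_arm", "data": {"ticks": [[[-0.004, -0.003, 0.04, 0, 0.5], [0, 0, 0.04, 0, 0.5], [0, 0, 0.04, 0, 0.5], [0, 0, 0.04, 0, 0.5], [0, 0, 0.04, 0, 0.5], [0, 0, 0.02, 0, 0.5], [0, 0, 0.012, 0, 0.5], [0, 0, 0, 0, 0.05], [0, 0, 0, 0, 0.05], [0, 0, 0, 0, 0.05], [0, 0, 0, 0, 0.05], [0, 0, 0, 0, 0.05]]], "grip_n": 15}}

```text
t: 8.2
position: [0.4646, -0.2555, 0.2504]
orientation: [0.001, 0.512, 0.859, 0.0]
contact_force: [0.4, -0.3, -0.6]
grip_width: 0.179
grasp_force: 0.0
```

Call:
{"op": "jog_arm", "data": {"ticks": [[[0, 0, 0, 0, 0.05], [0, 0, 0, 0, 0.05], [0, 0, 0, 0, 0.05], [0, 0, 0, 0, 0.05], [0, 0, 0, 0, 0.05], [0, 0, 0, 0, 0.05]]], "grip_n": 15}}

```text
t: 8.7
position: [0.4641, -0.2558, 0.2501]
orientation: [0.0, 0.513, 0.859, -0.0]
contact_force: [-4.4, -1.0, 8.1]
grip_width: 0.098
grasp_force: 15.0
```

In the tool's units: -0.002 m / 0.5 = -0.004, 0.0003 m / 0.5 = 0.0006.

Call:
{"op": "jog_arm", "data": {"ticks": [[[0, 0, -0.004, 0, 0.05], [0, 0, -0.004, 0, 0.05], [0, 0.0006, -0.004, 0, 0.05], [0, 0.0006, -0.004, 0, 0.05], [0, 0.0006, -0.004, 0, 0.05], [0, 0, 0, 0, 0.05]]]}}

```text
t: 9.2
position: [0.465, -0.255, 0.26]
orientation: [-0.0, 0.512, 0.859, -0.0]
contact_force: [-2.8, 0.2, -2.7]
grip_width: 0.106
grasp_force: 15.0
```

Run:
```python
from m import *
p,d=eyes.snapshot('scene');cv2.imwrite('pics/s3.png',cv2.resize(p[270:420,270:430,::-1],None,fx=4,fy=4,interpolation=2))
```

```text
(no output)
```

View pics/s3.png

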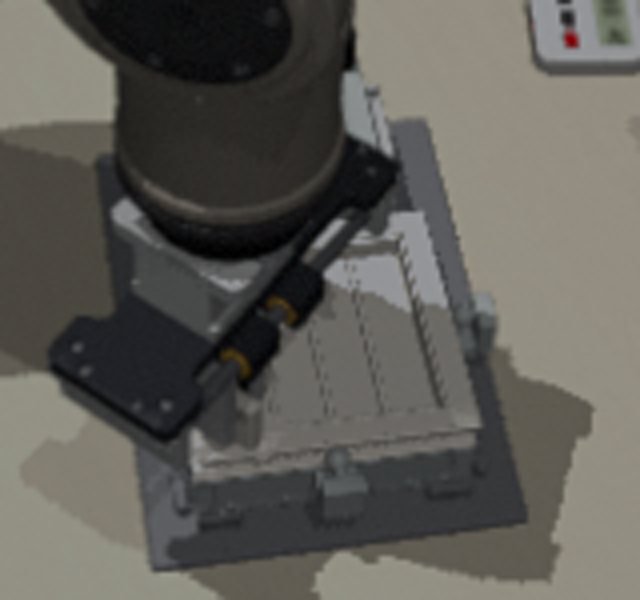

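The crop shows the tray's ear side raised (gap wider at (200,465) than at (470,440)), with the carrier still seated. Continue the peel.

In the tool's units: -0.002 m / 0.5 = -0.004, 0.0004 m / 0.5 = 0.0008.

Call:
{"op": "jog_arm", "data": {"ticks": [[[0, 0.0008, -0.004, 0, 0.05], [0, 0.0008, -0.004, 0, 0.05], [0, 0.0008, -0.004, 0, 0.05], [0, 0.0008, -0.004, 0, 0.05], [0, 0.0008, -0.004, 0, 0.05], [0, 0, 0, 0, 0.05]]]}}

```text
t: 9.75
position: [0.467, -0.2542, 0.2701]
orientation: [0.0, 0.512, 0.859, 0.0]
contact_force: [-3.7, -0.4, -3.6]
grip_width: 0.122
grasp_force: 15.0
```

Call:
{"op": "jog_arm", "data": {"ticks": [[[0, 0.0008, -0.004, 0, 0.05], [0, 0.0008, -0.004, 0, 0.05], [0, 0.0008, -0.004, 0, 0.05], [0, 0.0008, -0.004, 0, 0.05], [0, 0, 0, 0, 0.05]]]}}

```text
t: 10.17
position: [0.4686, -0.2534, 0.2782]
orientation: [0.0, 0.512, 0.859, 0.0]
contact_force: [-1.7, -1.3, -2.7]
grip_width: 0.136
grasp_force: 15.2
```

Run:
```python
from m import *
p,d=eyes.snapshot('scene');cv2.imwrite('pics/s4.png',cv2.resize(p[270:420,270:430,::-1],None,fx=4,fy=4,interpolation=2))
```

```text
(no output)
```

View pics/s4.png

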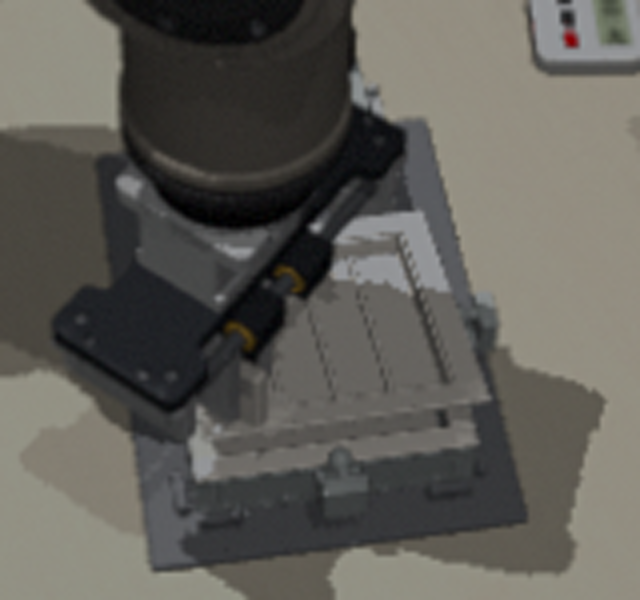

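The ear corner is well up with the tray tipped about the far corner, carrier seated. Lift clear, then tighten the grip to level it.

In the tool's units: -0.01 m / 0.5 = -0.02, -0.008 m / 0.5 = -0.016.

Call:
{"op": "jog_arm", "data": {"ticks": [[[0, 0, -0.006, 0, 0.05], [0, 0, -0.008, 0, 0.05], [0, 0, -0.012, 0, 0.05], [0, 0, -0.016, 0, 0.05], [0, 0, -0.02, 0, 0.05], [0, 0, -0.02, 0, 0.05], [0, 0, -0.02, 0, 0.05], [0, 0, -0.02, 0, 0.05], [0, 0, 0, 0, 0.05]]], "grip_n": 20}}

```text
t: 10.97
position: [0.4688, -0.2537, 0.341]
orientation: [0.001, 0.512, 0.859, 0.001]
contact_force: [0.0, -0.5, -1.2]
grip_width: 0.095
grasp_force: 20.0
```

Call:
{"op": "jog_arm", "data": {"ticks": [[[0, 0, -0.02, 0, 0.05], [0, 0, -0.03, 0, 0.05], [0, 0, -0.03, 0, 0.05], [0, 0, -0.03, 0, 0.05], [0, 0, -0.03, 0, 0.05], [0, 0, -0.02, 0, 0.05], [0, 0, 0, 0, 0.05], [0, 0, 0, 0, 0.05]]], "grip_n": 45}}

```text
t: 11.63
position: [0.4683, -0.2532, 0.4187]
orientation: [0.0, 0.512, 0.859, 0.0]
contact_force: [-1.5, 0.0, -2.5]
grip_width: 0.091
grasp_force: 45.0
```

Run:
```python
from m import *
p,d=eyes.snapshot('scene');cv2.imwrite('pics/s5.png',cv2.resize(p[220:420,230:430,::-1],None,fx=3,fy=3,interpolation=2))
```

```text
(no output)
```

View pics/s5.png

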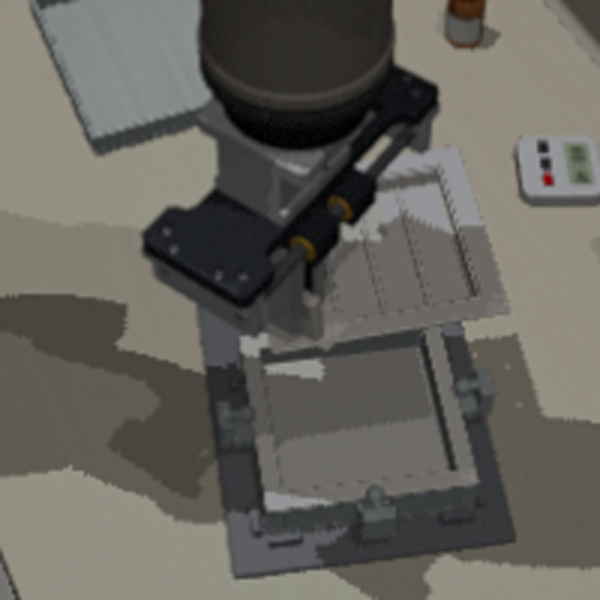

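In the tool's units: 0.024 m / 0.5 = 0.048, 0.02 m / 0.5 = 0.04.

Call:
{"op": "jog_arm", "data": {"ticks": [[[0.016, 0.01, 0, 0, 0.05], [0.028, 0.017, 0, 0, 0.05], [0.04, 0.0246, 0, 0, 0.05], [0.048, 0.0294, 0, 0, 0.05], [0.048, 0.0294, 0, 0, 0.05], [0.048, 0.0294, 0, 0, 0.05], [0.048, 0.0294, 0, 0, 0.05], [0.048, 0.0294, 0, 0, 0.05], [0.048, 0.0294, 0, 0, 0.05], [0.048, 0.0294, 0, 0, 0.05]]]}}

```text
t: 12.52
position: [0.4812, -0.0054, 0.418]
orientation: [-0.0, 0.512, 0.859, -0.0]
contact_force: [0.1, -0.5, -2.2]
grip_width: 0.091
grasp_force: 45.0
```

Call:
{"op": "jog_arm", "data": {"ticks": [[[0.048, 0.0294, 0, 0, 0.05], [0.048, 0.0294, 0.01, 0, 0.05], [0.048, 0.0294, 0.014, 0, 0.05], [0.04, 0.0246, 0.016, 0, 0.05], [0.032, 0.02, 0.016, 0, 0.05], [0.024, 0.015, 0.012, 0, 0.05], [0.016, 0.01, 0.008, 0, 0.05], [0.01, 0.006, 0.004, 0, 0.05], [0, 0, 0, 0, 0.05], [0, 0, 0, 0, 0.05], [0, 0, 0, 0, 0.05]]]}}

```text
t: 13.43
position: [0.4909, 0.1475, 0.379]
orientation: [0.0, 0.513, 0.858, 0.0]
contact_force: [1.0, 0.0, -1.4]
grip_width: 0.091
grasp_force: 45.0
```

Run:
```python
from m import *
p,d=eyes.snapshot('scene');cv2.imwrite('pics/s6.png',p[:,:,::-1]);m=eyes.camera_model('scene')
p,d=eyes.snapshot('top');H=hmap(d,eyes.camera_model('top'))
z=H[...,2];M=(z>.13)&(z<.21)&(p.min(2)>100)&(H[...,0]>.45)&(H[...,0]<.68)&(H[...,1]>.07)&(H[...,1]<.3)
M=cv2.erode(M.astype(np.uint8),np.ones((3,3)))>0
P=H[M];A=np.c_[P[:,:2],np.ones(len(P))];c=np.linalg.lstsq(A,P[:,2],rcond=None)[0];print(len(P),c,P.mean(0),P.min(0),P.max(0))
s=env.read_state();print(s['position'],s['qd'],s['grip_width'])
```

```text
1223 [ 0.07233196 -0.10705794  0.14546036] [0.59881087 0.18126926 0.16936721] [0.53836826 0.10022406 0.15237567] [0.64092653 0.25744185 0.1873193 ]
[0.49085802 0.14767679 0.37904931] [-0.00094733  0.00217191 -0.00144738  0.00042709 -0.00069411 -0.00060131
 -0.00083743] 0.08901415652401472
```

View pics/s6.png

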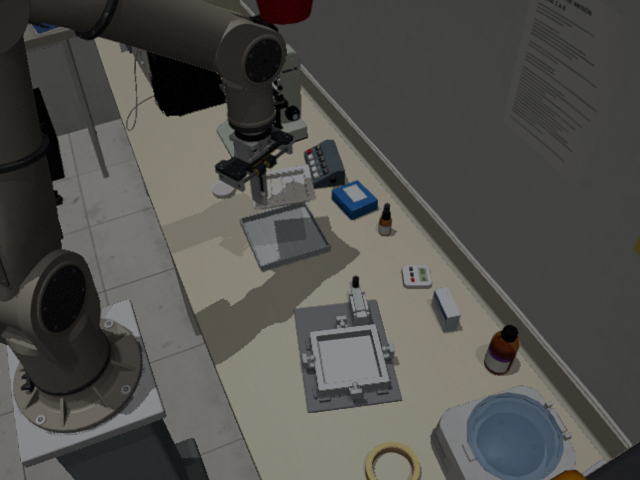

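The scene view shows the tray held over the pan (tray ≈(285,188)), the carrier in its stand, bolt back and bystanders untouched. I'll check levelness with well floor and rim separately.

Run:
```python
from m import *
np.set_printoptions(precision=4,suppress=True)
m=eyes.camera_model('top')
D=[eyes.snapshot('top') for _ in range(8)];d=np.median([x[1] for x in D],0);H=hmap(d,m)
c0=np.array([.557,.183]);a=-.295;R=np.array([[np.cos(a),-np.sin(a)],[np.sin(a),np.cos(a)]])
T=(H[...,:2]-c0)@R;z=H[...,2]
for x in np.arange(.08,-.081,-.016):
    print(' '.join('%4d'%(1000*np.median(z[(abs(T[...,0]-x)<.006)&(abs(T[...,1]-y)<.006)]) if ((abs(T[...,0]-x)<.006)&(abs(T[...,1]-y)<.006)).any() else -1) for y in np.arange(.08,-.081,-.016)))
M=(abs(T[...,0]-.015)<.03)&(abs(T[...,1])<.045)&(z>.13)&(z<.2)
P=H[M];k=np.linalg.lstsq(np.c_[P[:,:2],np.ones(len(P))],P[:,2],rcond=None)[0];print(len(P),k)
```

```text
0    0    0   20    3    1    2    2    3    5    0
  -1  172  174  175  177  178  179  180  182  182   -1
  85  171  159  160  161  162  163  165  166  181    0
  -1  170  158  159  161  162  167  164  166  180    1
  -1  169  157  157   -1  319  319  318  556  558   19
  -1  168  157  238  319  319  319  557  568  585  585
  81  166  166  319  318  319  561  574  584  590  599
  -1  165  160   -1  563  570  579  587  591  594  606
 274  164   -1   -1  580  589  589  593  595  595  613
  -1   -1   -1   -1  575  597  601  595  595  618  622
  -1   -1   -1   -1   -1  603  609  612  618  628  634
350 [ 0.0221 -0.0992  0.1664]
```

The rim is really rolled ~0.1 rad about the closing axis: it slipped in the pads during the peel, leaving the (-x,+y) corner low. I'll ease the low edge lightly against the fixed pan wall, still gripped, to turn it level in the pads, then raise it again.

Careful with the scale: shifts go in shares of 50 cm and turns go in shares of 2 pi rad. That gives: 0.02 m / 0.5 = 0.04, 0.015 m / 0.5 = 0.03.

Call:
{"op": "jog_arm", "data": {"ticks": [[[0.016, 0.0088, 0, 0, 0.05], [0.016, 0.0088, 0, 0, 0.05], [0.016, 0.0088, 0.01, 0, 0.05], [0.017, 0.0088, 0.02, 0, 0.05], [0, 0, 0.03, 0, 0.05], [0, 0, 0.04, 0, 0.05], [0, 0, 0.04, 0, 0.05], [0, 0, 0.03, 0, 0.05], [0, 0, 0.03, 0, 0.05], [0, 0, 0.016, 0, 0.05], [0, 0, 0, 0, 0.05], [0, 0, 0, 0, 0.05]]], "grip_n": 18}}

```text
t: 14.93
position: [0.4907, 0.1859, 0.2703]
orientation: [-0.0, 0.512, 0.859, -0.001]
contact_force: [0.3, 0.1, -0.8]
grip_width: 0.094
grasp_force: 18.0
```

Call:
{"op": "jog_arm", "data": {"ticks": [[[0, 0, 0.006, 0, 0.05], [0, 0, 0.006, 0, 0.05], [0, 0, 0.006, 0, 0.05], [0, 0, 0.006, 0, 0.05], [0, 0, 0, 0, 0.05]]]}}

```text
t: 15.35
position: [0.4906, 0.1855, 0.2583]
orientation: [-0.0, 0.512, 0.859, -0.0]
contact_force: [0.1, 1.0, -2.0]
grip_width: 0.095
grasp_force: 18.0
```

Call:
{"op": "jog_arm", "data": {"ticks": [[[0, 0, 0.006, 0, 0.05], [0, 0, 0.006, 0, 0.05], [0, 0, 0, 0, 0.05]]]}}

```text
t: 15.6
position: [0.4906, 0.1855, 0.2522]
orientation: [-0.0, 0.512, 0.859, -0.0]
contact_force: [0.5, -0.5, -0.5]
grip_width: 0.091
grasp_force: 18.0
```

Run:
```python
from m import *
p,d=eyes.snapshot('scene');cv2.imwrite('pics/s7.png',cv2.resize(p[130:290,200:360,::-1],None,fx=3.5,fy=3.5,interpolation=2))
```

```text
(no output)
```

View pics/s7.png

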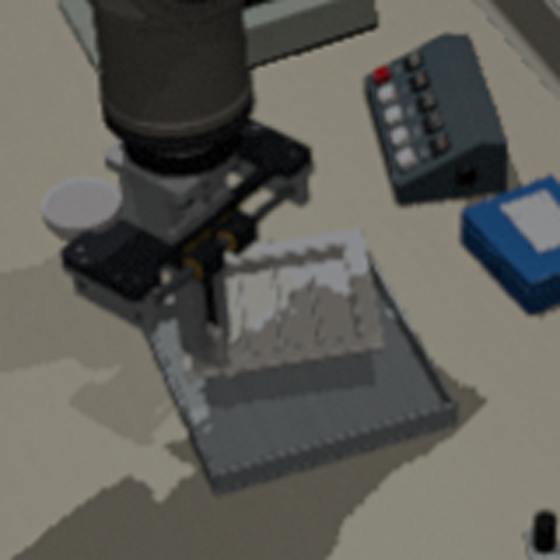

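In the tool's units: 0.002 m / 0.5 = 0.004.

Call:
{"op": "jog_arm", "data": {"ticks": [[[0, 0, 0.004, 0, 0.05], [0, 0, 0.004, 0, 0.05], [0, 0, 0, 0, 0.05]]]}}

```text
t: 15.9
position: [0.491, 0.1855, 0.2486]
orientation: [0.0, 0.512, 0.859, 0.0]
contact_force: [1.0, -0.1, 1.4]
grip_width: 0.096
grasp_force: 18.0
```

Call:
{"op": "jog_arm", "data": {"ticks": [[[0, 0, 0.004, 0, 0.05], [0, 0, 0.004, 0, 0.05], [0, 0, 0, 0, 0.05]]]}}

```text
t: 16.15
position: [0.4909, 0.1855, 0.2445]
orientation: [0.0, 0.512, 0.859, 0.0]
contact_force: [1.7, 0.3, 1.0]
grip_width: 0.091
grasp_force: 18.0
```

Call:
{"op": "jog_arm", "data": {"ticks": [[[0, 0, 0.002, 0, 0.05], [0, 0, 0, 0, 0.05], [0, 0, 0, 0, 0.05]]]}}

```text
t: 16.4
position: [0.4908, 0.1856, 0.2437]
orientation: [0.0, 0.512, 0.859, 0.0]
contact_force: [2.0, -1.1, 1.9]
grip_width: 0.092
grasp_force: 18.0
```

Create lev.py:
```python
from m import *
import sys
np.set_printoptions(precision=4,suppress=True)
m=eyes.camera_model('top');d=np.median([eyes.snapshot('top')[1] for _ in range(5)],0);H=hmap(d,m)
s=env.read_state();c0=s['position'][:2]+[.0661,.0353];zt=s['position'][2]-.2045
a=-.295;R=np.array([[np.cos(a),-np.sin(a)],[np.sin(a),np.cos(a)]])
T=(H[...,:2]-c0)@R;z=H[...,2]
f=lambda x,y:(1000*np.median(z[(abs(T[...,0]-x)<.006)&(abs(T[...,1]-y)<.006)]))
print('+x edge',[f(.064,y) for y in(.055,.03,0,-.03,-.055)],'+y edge',[f(x,.064) for x in(.055,.03,0,-.03,-.05)],'tcp',s['position'],zt)
```

```bash
python3 lev.py
```

```text
  return _methods._mean(a, axis=axis, dtype=dtype,
  ret = ret.dtype.type(ret / rcount)
```

Level to about 0.012 rad now. Tighten the grip, raise and recentre.

In the tool's units: -0.02 m / 0.5 = -0.04, -0.015 m / 0.5 = -0.03.

Call:
{"op": "jog_arm", "data": {"ticks": [[[0, 0, 0, 0, 0.05], [0, 0, 0, 0, 0.05], [0, 0, -0.01, 0, 0.05], [0, 0, -0.02, 0, 0.05], [0, 0, -0.03, 0, 0.05], [0, 0, -0.04, 0, 0.05], [0, 0, -0.04, 0, 0.05], [0, 0, -0.04, 0, 0.05], [0, 0, -0.03, 0, 0.05], [0, 0, -0.02, 0, 0.05], [0, 0, -0.01, 0, 0.05]]], "grip_n": 45}}

```text
t: 17.57
position: [0.4908, 0.1855, 0.3654]
orientation: [0.0, 0.512, 0.859, 0.001]
contact_force: [0.1, -0.0, -1.3]
grip_width: 0.096
grasp_force: 45.0
```

Call:
{"op": "jog_arm", "data": {"ticks": [[[-0.008, -0.004, 0, 0, 0.05], [-0.012, -0.006, 0, 0, 0.05], [-0.014, -0.009, 0, 0, 0.05], [-0.014, -0.009, 0, 0, 0.05], [-0.01, -0.004, 0, 0, 0.05], [-0.004, -0.002, 0, 0, 0.05], [0, 0, 0, 0, 0.05], [0, 0, 0, 0, 0.05], [0, 0, 0, 0, 0.05], [0, 0, 0, 0, 0.05]]]}}

```text
t: 18.4
position: [0.4906, 0.1505, 0.3636]
orientation: [-0.0, 0.512, 0.859, -0.0]
contact_force: [-0.0, -0.4, -1.7]
grip_width: 0.092
grasp_force: 45.0
```

```bash
python3 lev.py 2>/dev/null
```

Run:
```python
from m import *
p,d=eyes.snapshot('scene');cv2.imwrite('pics/s8.png',p[:,:,::-1]);print(env.read_state()['t'])
```

```text
+x edge [np.float64(158.6297920102796), np.float64(158.59857016340968), np.float64(159.3453680428629), np.float64(159.27357161200507), np.float64(160.1038134245699)] +y edge [np.float64(158.12557768070786), np.float64(158.16993453331975), np.float64(157.6560263291163), np.float64(157.3938166974405), np.float64(nan)] tcp [0.4905 0.1503 0.3637] 0.159174683518879
18.7
```

View pics/s8.png

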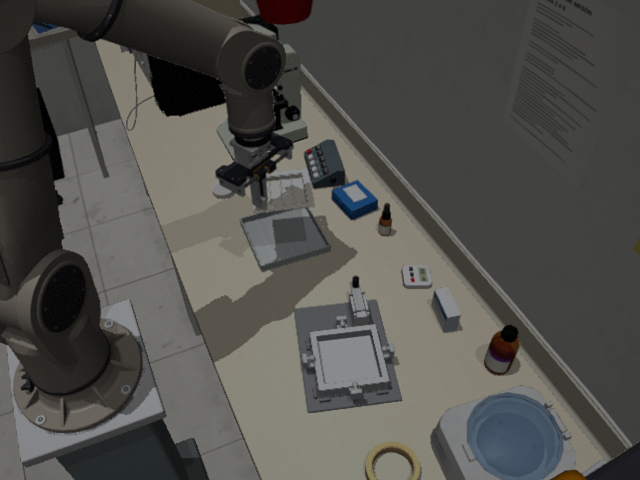

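The tray (285,190) is level and still, about 0.13 m above the pan's middle. The bolt is back, the carrier is in its stand and the bystanders are untouched.

```bash
python3 -c "
from workcell import env, eyes
print(env.close_job())"
```

```text
the job is handed in; nothing more can be done
None
```

I slid the bolt fully back, peeled the tray off by its ear with the carrier left in its stand, and handed the job in with the tray held still and level to about 0.015 rad, roughly 0.13 m above the middle of the pan; it had rolled about 0.1 rad in the grip, so before the final lift I pressed its low edge lightly on the pan wall to level it, still gripped.

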